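# Pack a lunch tin in layers, feeling for the top of the pile

### The arm

A 7-joint arm with a two-finger parallel gripper is mounted at the origin on the work surface. World frame = base frame: x ahead of the robot, y to its left, z up, the work surface at z = 0. Lengths are in m, angles in rad, forces in N, time in s.
With the tool pointing down it reaches from about 0.35 to 0.9 m from the base axis. Payload 19.9 kg.
Tool frame: the origin (TCP) lies on the centre line of the jaws, within the pads' length; the fingertips stand ahead of it and the grasp point (between the pads) lies 3 mm ahead of it (robot.tip_extent is the z of the fingertips in the tool frame, in m); z points along the fingers, y is the direction in which the jaws open and shut (so a half turn about z gives the same grasp; the last joint's range is limited). The gripper opens to 94 mm and grips with 3 to 60 N. Pads are 16 mm wide; open, the fingers measure 119 mm over their backs; the gripper's body (75 mm by 177 mm) begins 78 mm behind the grasp point.
Start: joints at [-1.333, 0.417, -0.01, 1.614, 0.005, 1.111, -0.053], TCP at [0.173, 0.601, 0.227] pointing down, gripper open.
Joint ranges: [-2.81, 2.81], [-0.39, 2.02], [-1.27, 1.25], [0.06, 2.57], [-1.19, 4.33], [0.19, 2], [-2.82, 2.82]. Speed limits (rad/s): [1.89, 1.89, 2.39, 2.39, 3.01, 3.01, 3.01].

### API

Orientations are given as a unit quaternion [w, x, y, z].
In Python, from station import robot gives the robot as it stands.
- The arm moves only by the tool move_arm, never from a script. Its argument "series" is a list of rows, each a list of 3 entries, a list of its own where there are three numbers: the shift along the tool's x, y, z scaled (see below), then the turn, a rotation vector about the tool's x, y, z scaled (see below), then the closure, from 0 (fully open) to 1 (shut). A call has 1 to 12 rows; each row is the pose to reach, as a shift and turn from the pose commanded when the call began, along the tool's axes at that moment; what a row does not reach only later rows make up. The controller multiplies each number of a shift by 0.1 m and each number of a turn by 90 degrees. A row lasts 1/8 s, in which the tool goes at most 62.5 mm and 10.7 degrees, less where a joint would pass 70% of its speed; a pose out of reach is approached as far as the arm can. A call with a number of a shift or a turn outside -1 to 1 is refused whole. A call with a gripper value outside its range is refused whole. The fingers move at their own pace and stop on an object; "newtons" is the grip in N (left out, the last holds). Time passes only in rows, so rows that repeat a pose let the fingers close. It gives the time, the measured TCP pose, the force and the opening at its end, in the units of the state.
- robot.get_obs(): the state, without advancing time (a new reading comes with each control period).
- robot.get_image(name): name is "side" or "top" or "wrist"; returns the picture (400x640x3 uint8, red, green, blue); there is no depth.
- robot.get_calibration(name): a dict with "K" (3x3 intrinsics, pixels), "k1" (the pictures are not rectified: a ray, as slopes to the right and down, at radius r is drawn at 1 + k1 r^2 times it, then the intrinsics apply), "R" (3x3) and "t" (3): a world point X has camera coordinates R X + t; the wrist camera has in their place "mount" (4x4, takes a point from camera to tool coordinates, whose origin is the TCP and whose axes are the flange's). Camera axes: x right, y down, z forward; pixel columns grow to the right and rows downward; lengths in m; the calibration is good to about 2 mm. A picture is of the moment at which its call begins: read the wrist's pose just before it. get_calibration takes no time and is no camera call.
- robot.hand_in(): hands the job in, once; it reports no verdict.
Trained networks look in the newest picture that a camera, given by its name, has taken for a name from the list of things; names that differ only in an ending like _2 or _b are one class to them, and where a whole thing is asked for, a point or a joint stands for the part that bears it (a point fixed in the world has none). Each returns a list of dicts, best first, with "p" (0 to 1); they miss things now and then, are a little off and sometimes report something else, mostly with a low value. They report only what shows in the picture. A call takes as long as a camera call. They do not tell look-alikes from the thing itself.
- robot.outline_of(camera, query): "mask" (400x640 bool, what is visible of it) and "rect" ([left, top, right, bottom] in pixels, round what is visible of it).
- robot.tip_of(camera, query): "at" ([row, column] in pixels: a listed point, or the origin of a listed thing).
The state is a dict: "clock": time; "joint_pos": joint angles; "dq": joint speeds; "joint_torque": joint torques, N m; "tcp_pos": TCP position; "eef_rot": TCP orientation; "ft_force": force on the tool from outside, world axes, zero at the start; "wrist_torque": the same for the moment, N m; "opening": opening from 0.0 (shut) to 1.0 (fully open).
Only numpy, scipy, OpenCV 4.12 (cv2) and the standard library are available. Lean on these libraries where they do the work, as an engineer would, in place of code of your own. Each camera call takes 0.05 s, during which the arm holds its last target.

### The job

The open lunch tin already holds a pile of flat cartons, and nobody has measured how high it comes. Lower the wooden divider flat onto the pile, feel it land, press it down lightly (about 10 newtons) while still holding it, then let go; next set the snack box lengthwise on the divider, on either side of its upright wall, and press it lightly in the same way before letting go. Do not drop or slam either of them, and leave the other things on the table where they are.

Things in the scene. Friction and masses are not known exactly. Their poses are not given: they have to be found in the camera images.
- tin: open rectangular stainless lunch tin, outside 208 (its x) x 178 (its y) x 70 mm high, walls and floor 4 mm, inside 200 x 170 mm, fixed to the table. Origin at the centre of its underside, z up. Other tall things (kettle, canister, teapot, flap bin, shelf) are fixed and stand over 0.70 m ahead of the robot or over 0.47 m to its sides
- tin_in (a point): centre of the tin's inner floor, 4 mm above its underside. On it lies the pile of flat cartons, two columns side by side, 189 x 156 mm overall, flat and level on top. The top is anywhere from 16 to 42 mm above this point, different each time and not measured. The cartons are slightly springy: the pile gives about 1 mm for every 4 N of push
- divider: wooden divider: plate 184 (its x) x 154 (its y) x 6 mm with one upright wall in the middle, 120 mm long along x, 14 mm thick in y, its top edge 50 mm above the plate's underside (the wall is what one grips). Mass 0.14 to 0.22 kg. Origin at the centre of the plate's underside, z up; the same when turned half round. It lies flat on the table and fits flat in the tin with its x along the tin's x, with 8 mm play all round
- snack: lidded snack box: body 112 (its x) x 58 (its y) x 40 mm, with a solid bar grip centred on the lid, 70 mm long along x, 24 mm thick in y, from 40 to 68 mm above the underside. Mass 0.15 to 0.26 kg. Origin at the centre of its underside, z up. Its place: on the divider's plate (6 mm above the divider's origin), x along the divider's x, its centre about 42 mm to either side (divider's y) of the upright wall's middle plane
- tub: round lidded tub, 90 mm across, 60 mm high, beyond the tin; leave alone. Origin: centre of its underside
- mug: white mug, 76 mm across, 90 mm high, beyond the tin; leave alone. Origin: centre of its underside
Mind the look-alikes: they are no part of the job. Several things have the shape of the divider; the one meant has the colours described above.

How it is judged:
By the outcome, as a careful person would: the job done as asked, in the order asked, and still so for the second after the job is handed in, with the robot touching nothing.
It also fails if it takes over 61 s, if anything falls off the work surface, if the arm or the gripper's body presses on something with over 40 N, if the wrist force passes 120 N, or if a joint passes its speed limit or range.

## Working session

There is one attempt and no reset: what is moved stays moved. The work goes in short steps, Python scripts to look and compute and a tool call to move; the robot and the scene stay as the last step left them, time stands still between calls to the robot, and variables do not carry over. Pictures are saved under pics/ and viewed, and the job is handed in when it is done.

Besides the shell and the picture viewer there is one more tool, called after "Request:" as name(argument=value, ...), one argument or row to a line, values as JSON. move_arm: Moves the arm, as the interface text tells. Its arguments: {"type":"object","properties":{"series":{"type":"array"},"newtons":{"type":"number"}},"required":["series"]}

```bash
ls; mkdir -p pics; python3 - <<'E'
from station import robot
import cv2
print(robot.get_obs()); print(robot.tip_extent)
for n in("top","side"):
    im=robot.get_image(n); cv2.imwrite(f"pics/{n}0.png",im[:,:,::-1])
    print(n,robot.get_calibration(n))
print(robot.get_calibration("wrist"))
E
```

```text
pics
{'clock': 0.0, 'joint_pos': array([-1.33250273,  0.41795233, -0.01028435,  1.61416669,  0.00473409,
        1.11066192, -0.05301798]), 'dq': array([ 8.94987653e-04,  9.33827393e-06,  1.21612841e-03, -6.68278100e-04,
        1.42664073e-04, -7.61333463e-04, -1.41603427e-03]), 'joint_torque': array([-1.06748530e-04, -8.51269841e+01,  6.38765451e-01, -4.25966620e+01,
       -4.88332892e-02,  1.88287284e-02,  1.40506399e-04]), 'tcp_pos': array([0.17253528, 0.60036427, 0.22684201]), 'eef_rot': array([-1.81407515e-05,  1.39446672e-01,  9.90229411e-01, -5.82793591e-04]), 'ft_force': array([-0.1352688 , -0.30952065,  0.4798634 ]), 'wrist_torque': array([-0.03502467,  0.03152122, -0.02457621]), 'opening': 0.9969149593805203}
0.022
top {'K': array([[436.58011552,   0.        , 315.12839678],
       [  0.        , 436.58011552, 202.90499728],
       [  0.        ,   0.        ,   1.        ]]), 'k1': -0.06458065269081388, 'R': array([[ 0.01875098, -0.99981553, -0.00416036],
       [-0.9983529 , -0.01849757, -0.05430766],
       [ 0.05422069,  0.00517183, -0.99851558]]), 't': array([-0.0102
[... 269 characters left out ...]
01570434],
       [-0.3299097 , -0.49648066, -0.80291129],
       [ 0.46615812,  0.65391879, -0.59589162]]), 't': array([-0.39043095,  0.19929867,  0.95347818])}
{'K': array([[284.56178553,   0.        , 321.812166  ],
       [  0.        , 284.56178553, 200.80838358],
       [  0.        ,   0.        ,   1.        ]]), 'k1': -0.0362464371488663, 'mount': array([[-3.92663083e-04, -9.63417362e-01, -2.68005283e-01,
         7.89499829e-02],
       [ 9.99999888e-01, -4.48632851e-04,  1.47600219e-04,
        -7.86618589e-04],
       [-2.62436587e-04, -2.68005195e-01,  9.63417431e-01,
        -1.57971206e-01],
       [ 0.00000000e+00,  0.00000000e+00,  0.00000000e+00,
         1.00000000e+00]])}
```

View pics/top0.png

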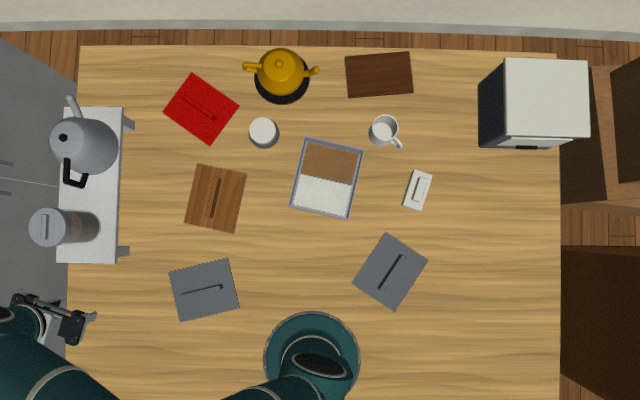

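View pics/side0.png

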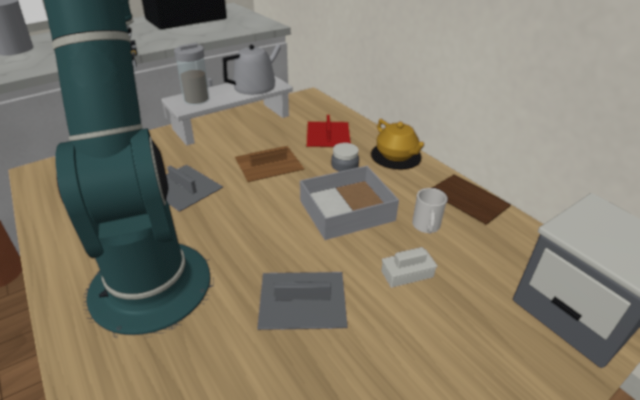

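```bash
cat > h.py <<'E'
import numpy as np, cv2
from station import robot
from scipy.spatial.transform import Rotation as Ro
def cam(n):
    c=robot.get_calibration(n)
    if n=="wrist":
        o=robot.get_obs(); q=o["eef_rot"]; T=np.eye(4)
        T[:3,:3]=Ro.from_quat([q[1],q[2],q[3],q[0]]).as_matrix(); T[:3,3]=o["tcp_pos"]
        M=np.linalg.inv(T@c["mount"]); c["R"]=M[:3,:3]; c["t"]=M[:3,3]
    return c
def proj(c,X):
    X=np.atleast_2d(X)@c["R"].T+c["t"]; s=X[:,:2]/X[:,2:]
    s=s*(1+c["k1"]*(s**2).sum(1,keepdims=True))
    return s@c["K"][:2,:2].T+c["K"][:2,2]
def back(c,uv,z):
    uv=np.atleast_2d(uv).astype(float); d=(uv-c["K"][:2,2])/c["K"][0,0]; s=d.copy()
    for _ in range(20): s=d/(1+c["k1"]*(s**2).sum(1,keepdims=True))
    r=np.c_[s,np.ones(len(s))]@c["R"]; o=-c["R"].T@c["t"]
    return o+r*((z-o[2])/r[:,2])[:,None]
def hull_poly(c,P):
    return cv2.convexHull(proj(c,P).astype(np.float32))[:,0]
def box(lx,ly,z0,z1):
    return np.array([[a*lx/2,b*ly/2,z] for a in(-1,1) for b in(-1,1) for z in(z0,z1)])
def place(P,x,y,th,z=0):
    k,s=np.cos(th),np.sin(th); return np.c_[P[:,0]*k-P[:,1]*s+x,P[:,0]*s+P[:,1]*k+y,P[:,2]+z]
PARTS={"divider":[box(.184,.154,0,.006),box(.12,.014,.006,.05)],
"snack":[box(.112,.058,0,.04),box(.07,.024,.04,.068)],
"tin":[box(.208,.178,0,.07)]}
def render(c,name,p,S=4,z=0):
    m=np.zeros((400*S,640*S),np.uint8)
    for P in PARTS[name]:
        h=hull_poly(c,place(P,*p,z=z)); cv2.fillConvexPoly(m,np.round((h+.5)*S*16-8).astype(np.int32),1,shift=4)
    return cv2.resize(m.astype(np.float32),(640,400),interpolation=cv2.INTER_AREA)
def fit(c,name,mask,z=0,x0=None):
    from scipy.optimize import minimize
    ys,xs=np.nonzero(mask)
    b=back(c,np.c_[xs,ys],z+.02)[:,:2]
    (cx,cy),(w,h),a=cv2.minAreaRect((b*1000).astype(np.float32))
    th=np.deg2rad(a)+(0 if w>h else np.pi/2)
    m=mask.astype(np.float32); best=None
    f=lambda p:np.abs(render(c,name,p,z=z)-m).sum()/m.sum()
    st=[x0] if x0 is not None else [(cx/1000,cy/1000,th),(cx/1000,cy/1000,th+np.pi/2)]
    for p in st:
        p=np.array(p); sim=np.array([p,p+[.01,0,0],p+[0,.01,0],p+[0,0,.08]])
        r=minimize(f,p,method="Nelder-Mead",options=dict(initial_simplex=sim,xatol=1e-4,fatol=1e-5,maxiter=150))
        if best is None or r.fun<best.fun: best=r
    return best.x,best.fun
E
python3 - <<'E'
from h import *
for n in("top","side"):
    robot.get_image(n); c=cam(n)
    for q in("divider","snack","tin"):
        for d in robot.outline_of(n,q)[:6]:
            print(n,q,round(d["p"],2),d["rect"], end=" ")
            try: x,f=fit(c,q,d["mask"]); print(x.round(4),round(f,3))
            except Exception as e: print(e)
E
```

```text
top divider 0.76 [161.6, 69.5, 240.3, 144.3] [0.7453 0.3538 0.9644] 0.032
top divider 0.61 [184.1, 165.9, 246.4, 231.7] [0.4743 0.2992 2.9539] 0.041
top divider 0.57 [169.4, 256.3, 238.2, 319.1] [0.1995 0.3247 1.8205] 0.024
top divider 0.57 [351.8, 234.8, 426.6, 311.6] [ 0.2645 -0.2255  2.57  ] 0.03
top snack 0.96 [400.8, 170.2, 434.3, 210.7] [ 0.5085 -0.3001  2.8183] 0.105
top tin 0.68 [288.2, 133.6, 362.6, 218.4] [ 0.5364 -0.0326  2.9442] 0.023
side divider 0.92 [298.8, 115.9, 350.1, 148.9] [0.7457 0.3598 0.9845] 0.089
side divider 0.89 [165.8, 164.3, 223.3, 212.1] [0.1995 0.3281 1.825 ] 0.27
side divider 0.8 [254.9, 270.4, 351.1, 327.7] [ 0.2644 -0.2265  2.5654] 0.029
side divider 0.79 [235.9, 145.0, 300.6, 182.5] [0.4726 0.2998 2.9359] 0.033
side snack 0.77 [382.2, 246.6, 435.5, 287.0] [ 0.5087 -0.2973  6.0404] 0.101
side tin 0.82 [298.4, 164.6, 402.6, 242.5] [ 0.5341 -0.0298  2.9319] 0.015
```

```bash
cat >> h.py <<'E'
def go(x,y,z,th):
    """shift/turn numbers (move units) from measured pose to TCP x,y,z with tool x at yaw th (mod pi), pointing down"""
    o=robot.get_obs(); q=o["eef_rot"]; R=Ro.from_quat([q[1],q[2],q[3],q[0]]).as_matrix()
    cur=np.arctan2(R[1,0],R[0,0]); th=cur+((th-cur+np.pi/2)%np.pi-np.pi/2)
    T=np.array([[np.cos(th),np.sin(th),0],[np.sin(th),-np.cos(th),0],[0,0,-1]])
    print("clock",round(o["clock"],2),"tcp",o["tcp_pos"].round(4),"q7",o["joint_pos"].round(2),"F",o["ft_force"].round(1),"open",round(o["opening"],3),"tilt",R[:,2].round(4),"yaw",round(cur,4))
    print(" shift",(R.T@(np.array([x,y,z])-o["tcp_pos"])/.1).round(3)," turn",(Ro.from_matrix(R.T@T).as_rotvec()/(np.pi/2)).round(4))
E
python3 -c "
from h import *
go(.4735,.2995,.2,2.945)"
```

```text
clock 0.5 tcp [0.1726 0.6007 0.2274] q7 [-1.33  0.42 -0.01  1.61  0.    1.11 -0.05] F [ 0.2  0.5 -0.6] open 1.002 tilt [ 0.e+00 -2.e-04 -1.e+00] yaw 2.8618
 shift [-3.724 -2.063  0.275]  turn [-0.0001  0.     -0.053 ]
```

Request:
move_arm(
  series=[
    [[-0.45,-0.25,0.03],[0,0,0],0],
    [[-0.95,-0.52,0.07],[0,0,0],0],
  ],
  newtons=25,
)

```text
clock: 0.75
tcp_pos: [0.2499, 0.5238, 0.2203]
eef_rot: [0.0, 0.139, 0.99, 0.0]
ft_force: [0.4, 0.0, -0.1]
opening: 0.998
```

Request:
move_arm(
  series=[
    [[-0.5,-0.28,0.03],[0,0,0],0],
    [[-0.95,-0.52,0.07],[0,0,0],0],
  ],
)

```text
clock: 1.0
tcp_pos: [0.3278, 0.4467, 0.2136]
eef_rot: [0.0, 0.14, 0.99, 0.0]
ft_force: [0.5, 1.0, -0.0]
opening: 1.003
```

Request:
move_arm(
  series=[
    [[-0.5,-0.28,0.03],[0,0,0],0],
    [[-0.95,-0.52,0.07],[0,0,0],0],
  ],
)

```text
clock: 1.25
tcp_pos: [0.4047, 0.3705, 0.2066]
eef_rot: [0.0, 0.14, 0.99, 0.0]
ft_force: [0.9, -0.0, -0.9]
opening: 1.002
```

Request:
move_arm(
  series=[
    [[-0.5,-0.28,0.03],[0,0,0],0],
    [[-0.87,-0.5,0.07],[0,0,-0.053],0],
    [[-0.87,-0.5,0.07],[0,0,-0.053],0],
    [[-0.87,-0.5,0.07],[0,0,-0.053],0],
  ],
)

```text
clock: 1.75
tcp_pos: [0.4729, 0.3005, 0.1995]
eef_rot: [-0.0, 0.098, 0.995, 0.0]
ft_force: [0.4, 0.7, 0.4]
opening: 1.001
```

```bash
python3 - <<'E'
from h import *
go(.4735,.2995,.2,2.945)
c=cam("wrist"); im=robot.get_image("wrist"); cv2.imwrite("pics/w1.png",im[:,:,::-1])
for d in robot.outline_of("wrist","divider")[:3]:
    print(round(d["p"],2),d["rect"])
    if d["p"]>.3: x,f=fit(c,"divider",d["mask"]); print(x.round(4),round(f,3))
E
```

```text
clock 1.75 tcp [0.4729 0.3005 0.1995] q7 [-0.74  0.33  0.15  1.81 -0.06  1.    0.8 ] F [0.4 0.7 0.4] open 1.001 tilt [-2.e-04  2.e-04 -1.e+00] yaw 2.9447
 shift [-0.008 -0.008 -0.005]  turn [ 0.0001 -0.0002 -0.0002]
0.89 [230.5, 0.0, 333.7, 44.5]
[0.186  0.3057 3.4074] 0.019
0.83 [252.7, 111.5, 384.6, 252.0]
[0.4722 0.2974 2.9476] 0.016
0.63 [315.6, 288.8, 447.9, 374.4]
[0.8098 0.3267 2.9335] 0.866
```

View pics/w1.png

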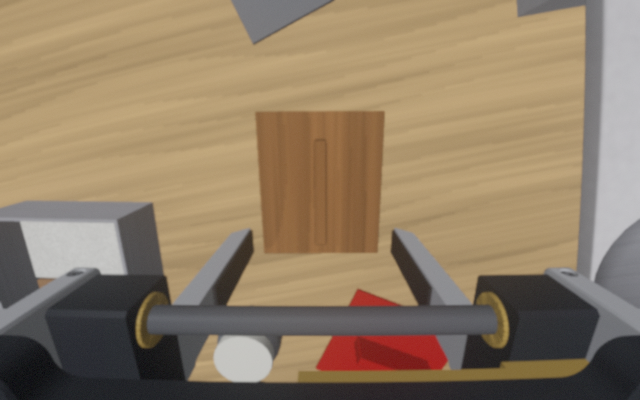

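Request:
move_arm(
  series=[
    [[0,0.02,0.4],[0,0,0],0],
    [[0,0.02,0.9],[0,0,0],0],
  ],
)

```text
clock: 2.1
tcp_pos: [0.4735, 0.3036, 0.1093]
eef_rot: [0.001, 0.097, 0.995, 0.001]
ft_force: [0.2, 0.6, -1.4]
opening: 1.003
```

Request:
move_arm(
  series=[
    [[0,0,0.4],[0,0,0],0],
    [[0,0,0.65],[0,0,0],0],
    [[0,0,0.755],[0,0,0],0],
    [[0,0,0.755],[0,0,0],0],
    [[0,0,0.755],[0,0,0],0.5],
  ],
)

```text
clock: 2.72
tcp_pos: [0.4741, 0.3025, 0.0351]
eef_rot: [0.001, 0.098, 0.995, 0.001]
ft_force: [0.3, -0.1, -0.3]
opening: 0.927
```

```bash
python3 -c "
from h import *
go(.4722,.2978,.034,2.9465)"
```

```text
clock 2.73 tcp [0.4741 0.3025 0.0351] q7 [-0.72  0.57  0.12  1.91 -0.1   0.67  0.84] F [ 0.3 -0.1 -0.3] open 0.927 tilt [ 1.2e-03  9.0e-04 -1.0e+00] yaw 2.9453
 shift [ 0.009 -0.05   0.011]  turn [ 0.0007  0.0007 -0.0008]
```

Request:
move_arm(
  series=[
    [[0.009,-0.05,0.011],[0,0,0],0.6],
    [[0.009,-0.05,0.011],[0,0,0],0.8],
    [[0.009,-0.05,0.011],[0,0,0],0.85],
    [[0.009,-0.05,0.011],[0,0,0],1],
    [[0.009,-0.05,0.011],[0,0,0],1],
    [[0.009,-0.05,0.011],[0,0,0],1],
    [[0.009,-0.05,0.011],[0,0,0],1],
    [[0.009,-0.05,0.011],[0,0,0],1],
  ],
  newtons=30,
)

```text
clock: 3.72
tcp_pos: [0.4718, 0.2972, 0.0328]
eef_rot: [0.0, 0.098, 0.995, -0.0]
ft_force: [0.3, 1.4, -0.9]
opening: 0.148
```

```bash
python3 -c "
from h import *
go(.4722,.2978,.034,2.9465)"
```

```text
clock 3.73 tcp [0.4718 0.2972 0.0328] q7 [-0.71  0.56  0.12  1.92 -0.1   0.66  0.85] F [ 0.3  1.4 -0.9] open 0.148 tilt [ 0. -0. -1.] yaw 2.945
 shift [-0.003  0.006 -0.012]  turn [-0.      0.     -0.0009]
```

Request:
move_arm(
  series=[
    [[0,0,-0.2],[0,0,0],1],
    [[0,0,-0.6],[0,0,0],1],
    [[0,0,-1],[0,0,0],1],
  ],
)

```text
clock: 4.1
tcp_pos: [0.4715, 0.2969, 0.1338]
eef_rot: [-0.0, 0.098, 0.995, -0.0]
ft_force: [-0.3, 0.1, -2.6]
opening: 0.146
```

```bash
python3 -c "
from h import *
go(.535,-.031,.18,2.938)"
```

```text
clock 4.1 tcp [0.4715 0.2969 0.1338] q7 [-0.73  0.41  0.15  1.87 -0.08  0.87  0.82] F [-0.3  0.1 -2.6] open 0.146 tilt [-6.e-04 -6.e-04 -1.e+00] yaw 2.945
 shift [-1.263 -3.092 -0.46 ]  turn [-0.0005 -0.0003  0.0044]
```

Request:
move_arm(
  series=[
    [[-0.2,-0.4,-0.3],[0,0,0],1],
    [[-0.4,-0.95,-0.46],[0,0,0],1],
  ],
)

```text
clock: 4.35
tcp_pos: [0.4929, 0.196, 0.1804]
eef_rot: [0.001, 0.097, 0.995, 0.001]
ft_force: [0.7, -0.6, -2.5]
opening: 0.15
```

Request:
move_arm(
  series=[
    [[-0.2,-0.5,0],[0,0,0],1],
    [[-0.4,-0.95,0],[0,0,0],1],
  ],
)

```text
clock: 4.6
tcp_pos: [0.5131, 0.0933, 0.1792]
eef_rot: [0.0, 0.098, 0.995, 0.0]
ft_force: [-0.4, 0.0, -2.2]
opening: 0.146
```

Request:
move_arm(
  series=[
    [[-0.2,-0.5,0],[0,0,0],1],
    [[-0.4,-0.9,0],[0,0,0],1],
    [[-0.46,-1,0],[0,0,0.004],1],
  ],
)

```text
clock: 4.97
tcp_pos: [0.5388, -0.0148, 0.1788]
eef_rot: [0.0, 0.103, 0.995, -0.0]
ft_force: [0.7, 0.1, -2.4]
opening: 0.149
```

```bash
python3 - <<'E'
from h import *
go(.535,-.031,.18,2.938)
c=cam("wrist"); im=robot.get_image("wrist"); cv2.imwrite("pics/w2.png",im[:,:,::-1])
ct=cam("top"); im=robot.get_image("top"); cv2.imwrite("pics/t2.png",im[100:300,200:500,::-1])
for n in ("wrist",):
  for d in robot.outline_of(n,"divider")[:3]: print(round(d["p"],2),d["rect"])
  for d in robot.outline_of(n,"tin")[:3]: print(round(d["p"],2),d["rect"])
E
```

```text
clock 4.97 tcp [ 0.5388 -0.0148  0.1788] q7 [-0.27  0.33  0.29  1.89 -0.11  0.94  1.44] F [ 0.7  0.1 -2.4] open 0.149 tilt [-1.e-04 -9.e-04 -1.e+00] yaw 2.9348
 shift [ 0.004 -0.166 -0.011]  turn [-0.0005  0.0001 -0.002 ]
0.95 [531.4, 202.8, 640.0, 307.2]
0.91 [0.0, 3.0, 142.0, 93.1]
0.86 [199.4, 100.3, 445.9, 358.6]
0.9 [203.3, 90.7, 402.8, 101.0]
```

View pics/w2.png

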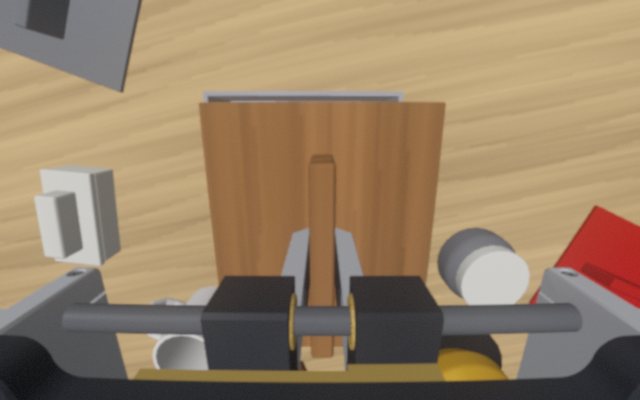

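```bash
python3 - <<'E'
from h import *
c=cam("wrist"); o=robot.get_obs(); q=o["eef_rot"]; R=Ro.from_quat([q[1],q[2],q[3],q[0]]).as_matrix()
im=cv2.imread("pics/w2.png"); 
cv2.imwrite("pics/w2z.png",cv2.resize(im[80:130,190:460],None,fx=2.9,fy=2.9,interpolation=cv2.INTER_CUBIC))
P=back(c,[[200,102.5],[445,102.5]],o["tcp_pos"][2]-.0328+.006)
print("plate near corners, tool frame",((P-o["tcp_pos"])@R).round(4))
P=back(c,[[203.5,92],[403.5,92]],.07)
print("tin rim corners",P.round(4))
t=place(box(.208,.178,.07,.07),.535,-.031,2.938); print(t.round(4)); print(proj(c,t).round(1))
m=robot.outline_of("top","tin")
E
```

```text
plate near corners, tool frame [[ 0.091  -0.0763  0.0268]
 [ 0.091   0.0759  0.0269]]
tin rim corners [[ 0.4141 -0.0931  0.07  ]
 [ 0.45    0.0807  0.07  ]]
[[ 0.6548  0.0351  0.07  ]
 [ 0.6548  0.0351  0.07  ]
 [ 0.6189 -0.1392  0.07  ]
 [ 0.6189 -0.1392  0.07  ]
 [ 0.4511  0.0772  0.07  ]
 [ 0.4511  0.0772  0.07  ]
 [ 0.4152 -0.0971  0.07  ]
 [ 0.4152 -0.0971  0.07  ]]
[[385.4 298.4]
 [385.4 298.4]
 [221.2 298. ]
 [221.2 298. ]
 [399.7  94.1]
 [399.7  94.1]
 [199.6  94.2]
 [199.6  94.2]]
```

View pics/w2z.png

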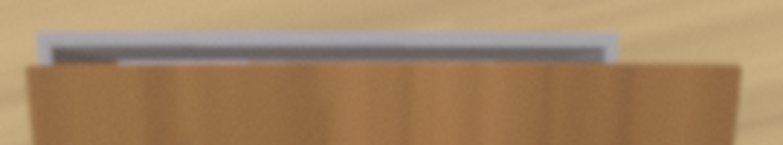

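View pics/t2.png

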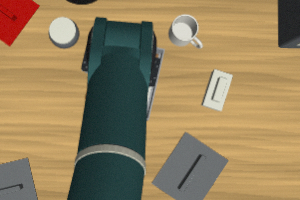

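```bash
python3 - <<'E'
from h import *
go(.535,-.030,.18,2.938)
E
```

```text
clock 5.22 tcp [ 0.5385 -0.0104  0.1787] q7 [-0.28  0.33  0.29  1.89 -0.11  0.94  1.43] F [-0.7  0.2 -1.5] open 0.15 tilt [-4.e-04  4.e-04 -1.e+00] yaw 2.9406
 shift [-0.005 -0.199 -0.013]  turn [ 0.0002 -0.0003  0.0016]
```

Request:
move_arm(
  series=[
    [[0,-0.2,0],[0,0,0.0016],1],
    [[0,-0.2,0],[0,0,0.0016],1],
    [[0,-0.2,0],[0,0,0.0016],1],
  ],
)

```text
clock: 5.6
tcp_pos: [0.5346, -0.0312, 0.1789]
eef_rot: [0.0, 0.102, 0.995, 0.0]
ft_force: [0.6, 0.5, -2.5]
opening: 0.147
```

```bash
python3 - <<'E'
from h import *
c=cam("wrist"); im=robot.get_image("wrist"); go(.535,-.030,.18,2.938)
cv2.imwrite("pics/w3.png",cv2.resize(im[80:130,190:460,::-1],None,fx=2.9,fy=2.9,interpolation=cv2.INTER_CUBIC))
t=place(box(.208,.178,.07,.07),.535,-.031,2.938); print(proj(c,t).round(1)[4::2])
E
```

```text
clock 5.65 tcp [ 0.5347 -0.031   0.1789] q7 [-0.25  0.32  0.3   1.89 -0.12  0.94  1.47] F [-0.2  0.3 -2.2] open 0.153 tilt [ 1.e-04  1.e-04 -1.e+00] yaw 2.9367
 shift [-0.001  0.011 -0.011]  turn [ 0.0001  0.     -0.0008]
[[422.7  93.4]
 [222.5  93.8]]
```

View pics/w3.png

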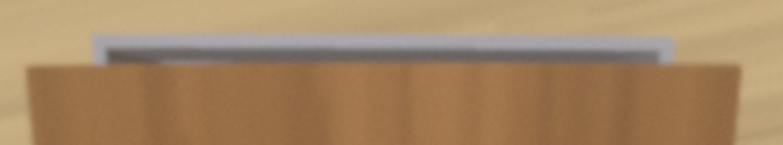

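Request:
move_arm(
  series=[
    [[0.02,0,0.3],[0,0,0],1],
    [[0.02,0,0.6],[0,0,0],1],
    [[0.02,0,0.7],[0,0,0],1],
    [[0.02,0,0.7],[0,0,0],1],
  ],
)

```text
clock: 6.15
tcp_pos: [0.5327, -0.0309, 0.1089]
eef_rot: [-0.0, 0.102, 0.995, -0.0]
ft_force: [-0.5, -0.5, -0.9]
opening: 0.146
```

```bash
python3 - <<'E'
from h import *
c=cam("wrist"); im=robot.get_image("wrist"); go(.533,-.0306,.088,2.938)
cv2.imwrite("pics/w4.png",im[:,:,::-1])
im=robot.get_image("side");cv2.imwrite("pics/s4.png",cv2.resize(im[130:270,260:440,::-1],None,fx=4,fy=4))
E
```

```text
clock 6.2 tcp [ 0.5331 -0.0309  0.1095] q7 [-0.23  0.42  0.28  1.95 -0.16  0.8   1.5 ] F [ 0.9  0.2 -2.8] open 0.148 tilt [ 5.e-04 -1.e-04 -1.e+00] yaw 2.9364
 shift [0.002 0.003 0.215]  turn [ 0.      0.0003 -0.001 ]
```

View pics/w4.png

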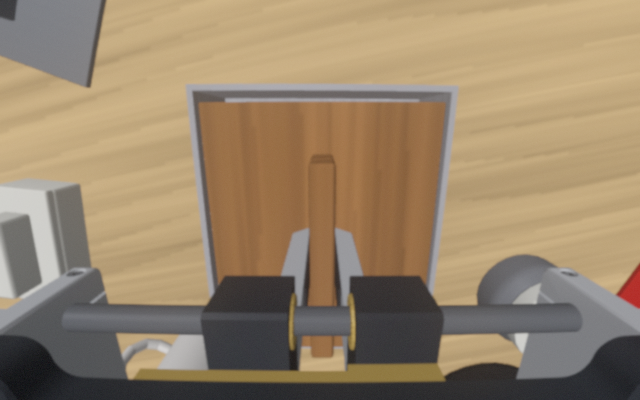

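View pics/s4.png

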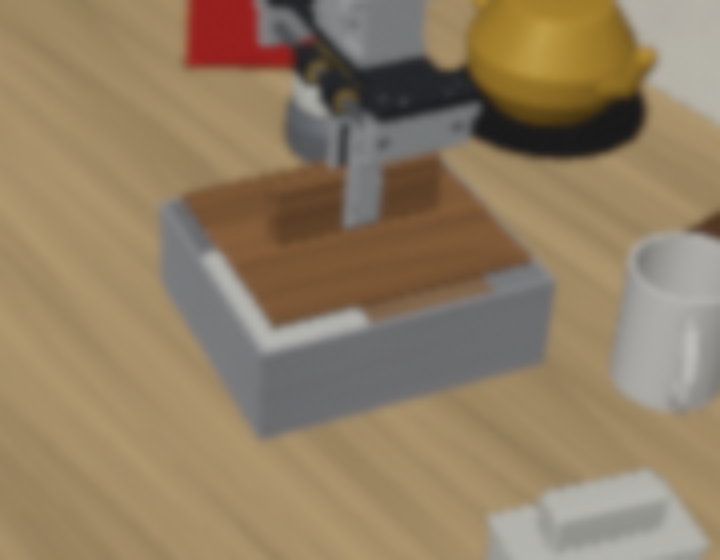

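Request:
move_arm(
  series=[
    [[0,0,0.08],[0,0,0],1],
    [[0,0,0.16],[0,0,0],1],
    [[0,0,0.2],[0,0,0],1],
    [[0,0,0.23],[0,0,0],1],
    [[0,0,0.24],[0,0,0],1],
  ],
)

```text
clock: 6.88
tcp_pos: [0.5327, -0.0311, 0.0847]
eef_rot: [-0.0, 0.103, 0.995, -0.0]
ft_force: [-0.4, -0.7, -0.7]
opening: 0.151
```

Request:
move_arm(
  series=[
    [[0,0,0.01],[0,0,0],1],
    [[0,0,0.02],[0,0,0],1],
    [[0,0,0.03],[0,0,0],1],
  ],
)

```text
clock: 7.25
tcp_pos: [0.5328, -0.031, 0.0819]
eef_rot: [0.0, 0.102, 0.995, -0.0]
ft_force: [0.0, 0.3, -2.3]
opening: 0.146
```

Request:
move_arm(
  series=[
    [[0,0,0.01],[0,0,0],1],
    [[0,0,0.02],[0,0,0],1],
    [[0,0,0.03],[0,0,0],1],
  ],
)

```text
clock: 7.62
tcp_pos: [0.5327, -0.031, 0.0788]
eef_rot: [-0.0, 0.102, 0.995, -0.0]
ft_force: [0.7, -0.3, -1.0]
opening: 0.146
```

Request:
move_arm(
  series=[
    [[0,0,0.01],[0,0,0],1],
    [[0,0,0.02],[0,0,0],1],
  ],
)

```text
clock: 7.88
tcp_pos: [0.5327, -0.031, 0.0768]
eef_rot: [0.0, 0.102, 0.995, -0.0]
ft_force: [-0.2, -0.3, -2.1]
opening: 0.149
```

Request:
move_arm(
  series=[
    [[0,0,0.01],[0,0,0],1],
    [[0,0,0.02],[0,0,0],1],
  ],
)

```text
clock: 8.12
tcp_pos: [0.5327, -0.031, 0.0748]
eef_rot: [0.0, 0.102, 0.995, -0.0]
ft_force: [-0.7, 0.4, -0.9]
opening: 0.144
```

Request:
move_arm(
  series=[
    [[0,0,0.01],[0,0,0],1],
    [[0,0,0.02],[0,0,0],1],
  ],
)

```text
clock: 8.38
tcp_pos: [0.5327, -0.031, 0.0728]
eef_rot: [0.0, 0.103, 0.995, -0.0]
ft_force: [0.3, -0.6, -1.7]
opening: 0.147
```

Request:
move_arm(
  series=[
    [[0,0,0.01],[0,0,0],1],
    [[0,0,0.02],[0,0,0],1],
  ],
)

```text
clock: 8.62
tcp_pos: [0.5327, -0.031, 0.0709]
eef_rot: [0.0, 0.102, 0.995, -0.0]
ft_force: [-0.3, 0.4, -1.8]
opening: 0.145
```

Request:
move_arm(
  series=[
    [[0,0,0.01],[0,0,0],1],
    [[0,0,0.02],[0,0,0],1],
  ],
)

```text
clock: 8.88
tcp_pos: [0.5327, -0.031, 0.0688]
eef_rot: [0.0, 0.102, 0.995, -0.0]
ft_force: [-0.7, -0.4, -2.3]
opening: 0.148
```

Request:
move_arm(
  series=[
    [[0,0,0.01],[0,0,0],1],
    [[0,0,0.02],[0,0,0],1],
  ],
)

```text
clock: 9.12
tcp_pos: [0.5327, -0.0311, 0.0668]
eef_rot: [0.0, 0.102, 0.995, -0.0]
ft_force: [0.3, 0.5, -1.6]
opening: 0.148
```

Request:
move_arm(
  series=[
    [[0,0,0.01],[0,0,0],1],
    [[0,0,0.02],[0,0,0],1],
  ],
)

```text
clock: 9.38
tcp_pos: [0.5327, -0.031, 0.0648]
eef_rot: [0.0, 0.103, 0.995, -0.0]
ft_force: [-0.1, -0.4, -1.0]
opening: 0.15
```

Request:
move_arm(
  series=[
    [[0,0,0.01],[0,0,0],1],
    [[0,0,0.02],[0,0,0],1],
  ],
)

```text
clock: 9.62
tcp_pos: [0.5327, -0.031, 0.0628]
eef_rot: [-0.0, 0.102, 0.995, -0.0]
ft_force: [0.4, -0.0, -1.7]
opening: 0.149
```

Request:
move_arm(
  series=[
    [[0,0,0.01],[0,0,0],1],
    [[0,0,0.02],[0,0,0],1],
  ],
)

```text
clock: 9.88
tcp_pos: [0.5327, -0.031, 0.0608]
eef_rot: [0.0, 0.102, 0.995, -0.0]
ft_force: [-0.7, 0.0, -2.0]
opening: 0.147
```

Request:
move_arm(
  series=[
    [[0,0,0.01],[0,0,0],1],
    [[0,0,0.02],[0,0,0],1],
  ],
)

```text
clock: 10.12
tcp_pos: [0.5327, -0.0311, 0.0588]
eef_rot: [0.0, 0.103, 0.995, -0.0]
ft_force: [0.5, -0.1, -1.4]
opening: 0.148
```

Request:
move_arm(
  series=[
    [[0,0,0.01],[0,0,0],1],
    [[0,0,0.02],[0,0,0],1],
  ],
)

```text
clock: 10.38
tcp_pos: [0.5328, -0.031, 0.057]
eef_rot: [0.0, 0.102, 0.995, 0.0]
ft_force: [-2.5, 0.2, 5.4]
opening: 0.146
```

Request:
move_arm(
  series=[
    [[0,0,0],[0,0,0],1],
  ],
)

```text
clock: 10.5
tcp_pos: [0.5328, -0.031, 0.0571]
eef_rot: [0.0, 0.102, 0.995, 0.0]
ft_force: [-1.7, -0.3, 6.0]
opening: 0.145
```

```bash
python3 - <<'E'
from h import *
go(.533,-.0306,.057,2.938); print(robot.get_obs()["wrist_torque"])
E
```

```text
clock 10.5 tcp [ 0.5328 -0.031   0.0571] q7 [-0.2   0.5   0.25  1.97 -0.19  0.69  1.53] F [-1.7 -0.3  6. ] open 0.145 tilt [ 2.e-04 -0.e+00 -1.e+00] yaw 2.9363
 shift [-0.001  0.005  0.001]  turn [ 0.      0.0001 -0.0011]
[0.06514568 0.56135277 0.02875782]
```

Request:
move_arm(
  series=[
    [[0,0,0.005],[0,0,0],1],
    [[0,0,0.01],[0,0,0],1],
    [[0,0,0.01],[0,0,0],1],
  ],
)

```text
clock: 10.88
tcp_pos: [0.5328, -0.031, 0.0562]
eef_rot: [0.0, 0.103, 0.995, 0.0]
ft_force: [-2.9, 0.5, 8.5]
opening: 0.151
```

Request:
move_arm(
  series=[
    [[0,0,0.004],[0,0,0],1],
    [[0,0,0.004],[0,0,0],1],
    [[0,0,0.004],[0,0,0],1],
    [[0,0,0.004],[0,0,0],1],
  ],
)

```text
clock: 11.38
tcp_pos: [0.5329, -0.031, 0.0559]
eef_rot: [0.0, 0.103, 0.995, 0.0]
ft_force: [-3.1, 0.7, 10.3]
opening: 0.147
```

Pressed at about 10 N. Now I ease off to near zero and open slightly.

Request:
move_arm(
  series=[
    [[0,0,-0.009],[0,0,0],1],
    [[0,0,-0.018],[0,0,0],1],
    [[0,0,-0.018],[0,0,0],1],
  ],
)

```text
clock: 11.75
tcp_pos: [0.5328, -0.031, 0.0574]
eef_rot: [0.0, 0.103, 0.995, 0.0]
ft_force: [-1.8, -0.0, 5.1]
opening: 0.143
```

Request:
move_arm(
  series=[
    [[0,0,-0.008],[0,0,0],1],
    [[0,0,-0.014],[0,0,0],1],
    [[0,0,-0.014],[0,0,0],1],
  ],
)

```text
clock: 12.12
tcp_pos: [0.5327, -0.031, 0.0586]
eef_rot: [0.0, 0.102, 0.995, -0.0]
ft_force: [0.0, 0.0, -0.4]
opening: 0.148
```

Request:
move_arm(
  series=[
    [[0,0,0],[0,0,0],0.7],
    [[0,0,0],[0,0,0],0.5],
    [[0,0,0],[0,0,0],0.5],
    [[0,0,0],[0,0,0],0.5],
  ],
)

```text
clock: 12.62
tcp_pos: [0.5328, -0.031, 0.0587]
eef_rot: [0.0, 0.102, 0.995, -0.0]
ft_force: [-0.7, 0.4, 0.6]
opening: 0.49
```

Request:
move_arm(
  series=[
    [[0,0,-0.2],[0,0,0],0.5],
    [[0,0,-0.6],[0,0,0],0.5],
    [[0,0,-1],[0,0,0],0.3],
  ],
)

```text
clock: 13.0
tcp_pos: [0.5325, -0.0311, 0.1598]
eef_rot: [-0.0, 0.103, 0.995, -0.0]
ft_force: [0.4, -0.6, -0.5]
opening: 0.572
```

Request:
move_arm(
  series=[
    [[0,0,-0.5],[0,0,0],0],
    [[0,0,-0.7],[0,0,0],0],
    [[0,0,-0.7],[0,0,0],0],
  ],
)

```text
clock: 13.38
tcp_pos: [0.5333, -0.031, 0.23]
eef_rot: [0.001, 0.102, 0.995, 0.0]
ft_force: [-0.2, -0.1, -0.2]
opening: 0.887
```

```bash
python3 - <<'E'
from h import *
c=cam("wrist"); im=robot.get_image("wrist"); go(.5085,-.299,.22,2.86)
cv2.imwrite("pics/w5.png",im[:,:,::-1])
for d in robot.outline_of("wrist","divider")[:4]:
    if 100<d["rect"][0]<400: 
        x,f=fit(c,"divider",d["mask"],z=.0255); print("div",round(d["p"],2),d["rect"],x.round(4),round(f,3))
for d in robot.outline_of("wrist","tin")[:1]:
    x,f=fit(c,"tin",d["mask"]); print("tin",round(d["p"],2),d["rect"],x.round(4),round(f,3))
E
```

```text
clock 13.43 tcp [ 0.5328 -0.031   0.2287] q7 [-0.27  0.26  0.31  1.85 -0.09  1.05  1.45] F [ 0.2  0.4 -0.5] open 0.935 tilt [ 7.e-04  1.e-04 -1.e+00] yaw 2.9363
 shift [-0.309 -2.673  0.086]  turn [0.0001 0.0004 0.0486]
div 0.8 [259.7, 113.7, 385.6, 250.8] [ 0.5333 -0.0322  2.935 ] 0.013
tin 0.56 [238.1, 92.9, 407.6, 274.2] [ 0.5335 -0.0322  2.9309] 1.871
```

View pics/w5.png

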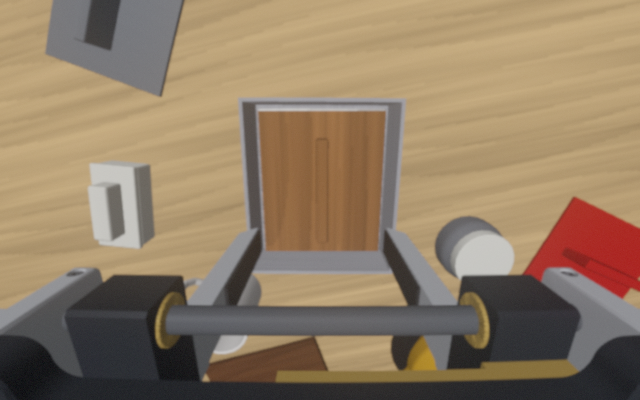

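Request:
move_arm(
  series=[
    [[-0.1,-0.5,0],[0,0,0],0],
    [[-0.1,-0.95,0],[0,0,0],0],
  ],
)

```text
clock: 13.78
tcp_pos: [0.5227, -0.1273, 0.2275]
eef_rot: [-0.001, 0.102, 0.995, -0.0]
ft_force: [0.7, 0.2, -0.1]
opening: 0.999
```

Request:
move_arm(
  series=[
    [[-0.1,-0.5,0],[0,0,0],0],
    [[-0.1,-0.95,0],[0,0,0],0],
  ],
)

```text
clock: 14.02
tcp_pos: [0.513, -0.2227, 0.2275]
eef_rot: [-0.001, 0.103, 0.995, -0.0]
ft_force: [0.5, 0.6, 0.1]
opening: 0.999
```

Request:
move_arm(
  series=[
    [[-0.1,-0.4,0.05],[0,0,0.02],0],
    [[-0.1,-0.75,0.08],[0,0,0.048],0],
    [[-0.1,-0.75,0.08],[0,0,0.048],0],
    [[-0.1,-0.75,0.08],[0,0,0.048],0],
  ],
)

```text
clock: 14.52
tcp_pos: [0.508, -0.2958, 0.2198]
eef_rot: [-0.001, 0.14, 0.99, 0.0]
ft_force: [-1.0, 0.0, 1.0]
opening: 0.999
```

```bash
python3 - <<'E'
from h import *
c=cam("wrist"); im=robot.get_image("wrist"); go(.5085,-.299,.22,2.86)
for d in robot.outline_of("wrist","snack")[:4]:
    x,f=fit(c,"snack",d["mask"]); print(round(d["p"],2),d["rect"],x.round(4),round(f,3))
    cs=cv2.findContours(render(c,"snack",x).round().astype(np.uint8),0,1)[0]
    im=im.copy(); cv2.drawContours(im,cs,-1,(255,0,0),1)
cv2.imwrite("pics/w6.png",im[:,:,::-1])
E
```

```text
clock 14.57 tcp [ 0.5082 -0.2955  0.2201] q7 [ 0.13  0.38  0.45  1.73 -0.19  1.07  1.92] F [-0.  -0.3  0.6] open 1.0 tilt [-8.e-04  6.e-04 -1.e+00] yaw 2.8623
 shift [-0.012 -0.033  0.001]  turn [ 0.0002 -0.0006  0.0014]
```

View pics/w6.png

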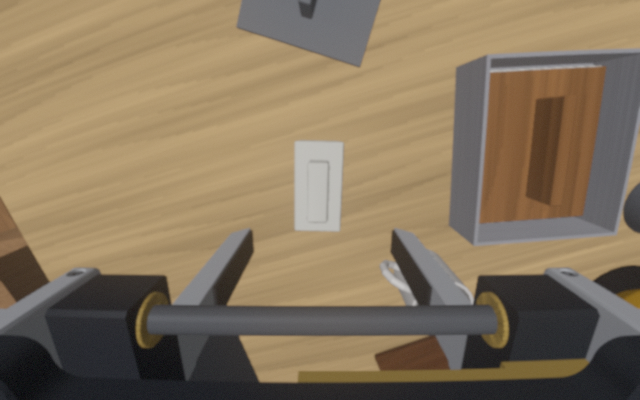

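```bash
python3 - <<'E'
from h import *
c=cam("wrist"); im=robot.get_image("wrist")
s=im.astype(int); m=(s.max(2)-s.min(2)<35)&(s.min(2)>110)
b=np.zeros_like(m); b[125:245,275:360]=1; m&=b
n,l,st,_=cv2.connectedComponentsWithStats(m.astype(np.uint8)); k=1+st[1:,4].argmax(); print(st[k]); mk=l==k
cs,_=cv2.findContours(mk.astype(np.uint8),0,1); mk=cv2.drawContours(np.zeros((400,640),np.uint8),cs,-1,1,-1)>0
x,f=fit(c,"snack",mk,x0=(.508,-.299,2.86)); print(x.round(4),round(f,3))
im=im.copy(); cs=cv2.findContours(render(c,"snack",x).round().astype(np.uint8),0,1)[0]; cv2.drawContours(im,cs,-1,(255,0,0),1)
G=place(box(.07,.024,.068,.068),*x); g=proj(c,G).round(1); print(g[::2])
for p in g: cv2.circle(im,tuple(int(v) for v in p.round()),1,(0,0,255),-1)
cv2.imwrite("pics/w7.png",cv2.resize(im[120:250,260:380,::-1],None,fx=4.5,fy=4.5,interpolation=0))
go(x[0],x[1],.065,x[2])
E
```

```text
[ 294  140   50   91 4344]
[ 0.5056 -0.301   2.8374] 0.018
[[326.8 223.2]
 [306.  222.7]
 [328.6 162.8]
 [306.7 162.2]]
clock 14.68 tcp [ 0.5084 -0.2955  0.2205] q7 [ 0.13  0.38  0.45  1.73 -0.19  1.07  1.92] F [ 0.5  0.8 -0.1] open 0.999 tilt [-2.e-04  3.e-04 -1.e+00] yaw 2.8625
 shift [ 0.011 -0.06   1.555]  turn [ 0.0002 -0.0002  0.016 ]
```

View pics/w7.png

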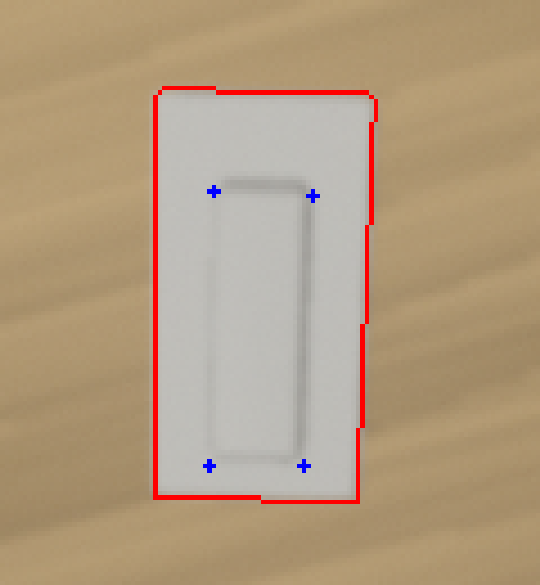

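Request:
move_arm(
  series=[
    [[0.01,-0.06,0.4],[0,0,0.016],0],
    [[0.01,-0.06,0.9],[0,0,0.016],0],
    [[0.01,-0.06,0.9],[0,0,0.016],0.3],
    [[0.01,-0.06,0.9],[0,0,0.016],0.3],
  ],
)

```text
clock: 15.18
tcp_pos: [0.5062, -0.3022, 0.1324]
eef_rot: [0.001, 0.152, 0.988, -0.0]
ft_force: [-0.1, -0.5, 0.8]
opening: 0.824
```

```bash
python3 - <<'E'
from h import *
go(.5056,-.301,.066,2.838)
c=cam("wrist"); im=robot.get_image("wrist"); cv2.imwrite("pics/w8.png",im[:,:,::-1])
E
```

```text
clock 15.18 tcp [ 0.5062 -0.3022  0.1324] q7 [ 0.16  0.49  0.42  1.8  -0.25  0.9   1.96] F [-0.1 -0.5  0.8] open 0.824 tilt [ 1.3e-03 -7.0e-04 -1.0e+00] yaw 2.8363
 shift [0.011 0.01  0.664]  turn [-0.0002  0.0009 -0.0011]
```

View pics/w8.png

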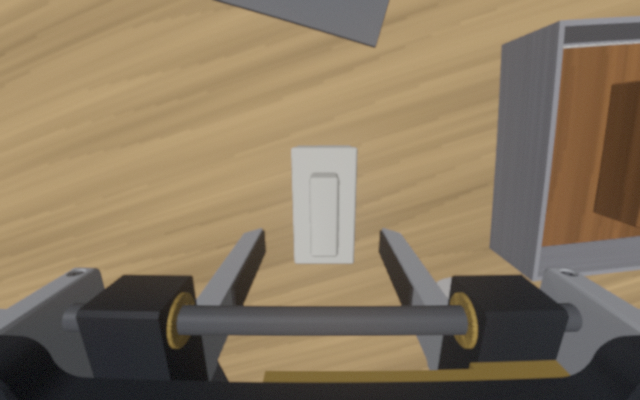

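Snack box centred between the jaws (column about 323) and aligned. Descend and grip.

Request:
move_arm(
  series=[
    [[0.01,0.01,0.35],[0,0,0],0.3],
    [[0.01,0.01,0.6],[0,0,0],0.3],
    [[0.01,0.01,0.67],[0,0,0],0.3],
    [[0.01,0.01,0.67],[0,0,0],0.5],
    [[0.01,0.01,0.67],[0,0,0],0.7],
    [[0.01,0.01,0.67],[0,0,0],1],
    [[0.01,0.01,0.67],[0,0,0],1],
    [[0.01,0.01,0.67],[0,0,0],1],
    [[0.01,0.01,0.67],[0,0,0],1],
  ],
)

```text
clock: 16.35
tcp_pos: [0.5049, -0.3008, 0.064]
eef_rot: [0.0, 0.152, 0.988, 0.0]
ft_force: [-1.8, 1.6, 5.4]
opening: 0.254
```

```bash
python3 - <<'E'
from h import *
go(.5056,-.301,.066,2.838)
E
```

```text
clock 16.35 tcp [ 0.5049 -0.3008  0.064 ] q7 [ 0.19  0.58  0.38  1.84 -0.3   0.77  2.  ] F [-1.8  1.6  5.4] open 0.254 tilt [ 3.e-04 -0.e+00 -1.e+00] yaw 2.8357
 shift [-0.007  0.    -0.02 ]  turn [ 0.      0.0002 -0.0015]
```

Request:
move_arm(
  series=[
    [[0,0,-0.1],[0,0,0],1],
    [[0,0,-0.5],[0,0,0],1],
    [[0,0,-1],[0,0,0],1],
  ],
)

```text
clock: 16.73
tcp_pos: [0.5041, -0.3006, 0.1646]
eef_rot: [-0.001, 0.152, 0.988, 0.0]
ft_force: [0.8, -1.5, -1.5]
opening: 0.253
```

```bash
python3 - <<'E'
from h import *
go(.5247,-.0726,.19,2.936)
E
```

```text
clock 16.73 tcp [ 0.5041 -0.3006  0.1646] q7 [ 0.14  0.45  0.44  1.78 -0.23  0.96  1.94] F [ 0.8 -1.5 -1.5] open 0.253 tilt [-1.9e-03  4.0e-04 -1.0e+00] yaw 2.8355
 shift [ 0.491  2.236 -0.254]  turn [-0.0001 -0.0012 -0.064 ]
```

Request:
move_arm(
  series=[
    [[0.1,0.4,-0.15],[0,0,0],1],
    [[0.2,0.9,-0.25],[0,0,0],1],
  ],
)

```text
clock: 16.98
tcp_pos: [0.5126, -0.2088, 0.1901]
eef_rot: [0.001, 0.153, 0.988, -0.0]
ft_force: [0.8, 0.8, -1.7]
opening: 0.253
```

Request:
move_arm(
  series=[
    [[0.1,0.5,0],[0,0,0],1],
    [[0.15,0.8,0],[0,0,-0.03],1],
    [[0.25,0.95,0],[0,0,-0.064],1],
    [[0.25,0.95,0],[0,0,-0.064],1],
  ],
)

```text
clock: 17.48
tcp_pos: [0.517, -0.1105, 0.1889]
eef_rot: [-0.0, 0.102, 0.995, 0.0]
ft_force: [0.2, -1.1, -2.2]
opening: 0.255
```

```bash
python3 - <<'E'
from h import *
go(.5247,-.0726,.19,2.936)
E
```

```text
clock 17.48 tcp [ 0.517  -0.1105  0.1889] q7 [-0.17  0.3   0.38  1.9  -0.14  0.96  1.64] F [ 0.2 -1.1 -2.2] open 0.255 tilt [-1.e-04  1.e-04 -1.e+00] yaw 2.9379
 shift [ 0.002  0.387 -0.011]  turn [ 0.     -0.0001  0.0012]
```

Request:
move_arm(
  series=[
    [[0,0.25,0],[0,0,0],1],
    [[0,0.39,0],[0,0,0.001],1],
    [[0,0.39,0],[0,0,0.001],1],
    [[0,0.39,0],[0,0,0.001],1],
  ],
)

```text
clock: 17.98
tcp_pos: [0.5253, -0.0738, 0.1887]
eef_rot: [-0.0, 0.104, 0.995, -0.0]
ft_force: [0.3, -0.3, -2.0]
opening: 0.248
```

```bash
python3 - <<'E'
from h import *
c=cam("wrist"); o=robot.get_obs(); im=robot.get_image("wrist"); cv2.imwrite("pics/w9.png",im[:,:,::-1])
go(.5247,-.0726,.12,2.936)
# overlay predicted snack in hand, and divider
im=im.copy()
for n,p,z,col in(("snack",(o["tcp_pos"][0],o["tcp_pos"][1],2.936),o["tcp_pos"][2]-.064,(255,0,0)),("divider",(.5333,-.0315,2.936),.0255,(0,0,255))):
    cs=cv2.findContours(render(c,n,p,z=z).round().astype(np.uint8),0,1)[0]; cv2.drawContours(im,cs,-1,col,1)
cv2.imwrite("pics/w9b.png",im[:,:,::-1])
E
```

```text
clock 18.02 tcp [ 0.5254 -0.0738  0.1887] q7 [-0.22  0.3   0.37  1.9  -0.13  0.96  1.56] F [ 0.2  0.5 -2.3] open 0.252 tilt [-0.e+00 -5.e-04 -1.e+00] yaw 2.9334
 shift [0.009 0.01  0.687]  turn [-0.0003  0.     -0.0016]
```

View pics/w9b.png

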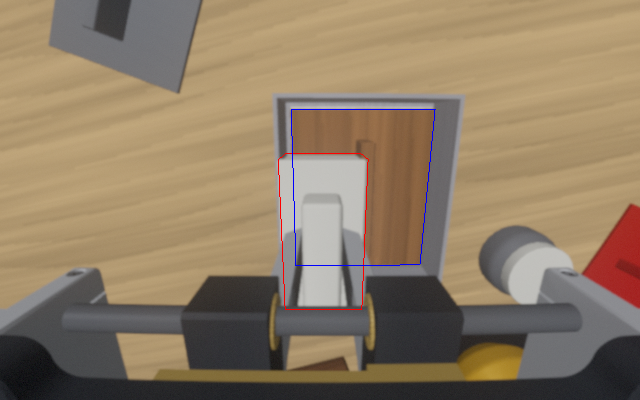

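Request:
move_arm(
  series=[
    [[0.01,0.01,0.3],[0,0,-0.001],1],
    [[0.01,0.01,0.55],[0,0,-0.001],1],
    [[0.01,0.01,0.65],[0,0,-0.001],1],
    [[0.01,0.01,0.68],[0,0,-0.001],1],
    [[0.01,0.01,0.7],[0,0,-0.001],1],
  ],
)

```text
clock: 18.65
tcp_pos: [0.5252, -0.0717, 0.1193]
eef_rot: [0.001, 0.103, 0.995, -0.0]
ft_force: [0.4, -0.4, -1.9]
opening: 0.253
```

```bash
python3 - <<'E'
from h import *
im=robot.get_image("wrist"); cv2.imwrite("pics/w10.png",im[:,:,::-1])
go(.5247,-.0726,.1,2.936)
im=robot.get_image("side");cv2.imwrite("pics/s10.png",cv2.resize(im[130:270,260:440,::-1],None,fx=4,fy=4))
E
```

```text
clock 18.7 tcp [ 0.5251 -0.0716  0.1191] q7 [-0.2   0.4   0.34  1.96 -0.18  0.81  1.6 ] F [ 0.9  1.6 -1.8] open 0.256 tilt [ 8.e-04 -1.e-04 -1.e+00] yaw 2.9362
 shift [ 0.002 -0.01   0.191]  turn [0.     0.0005 0.0001]
```

View pics/w10.png

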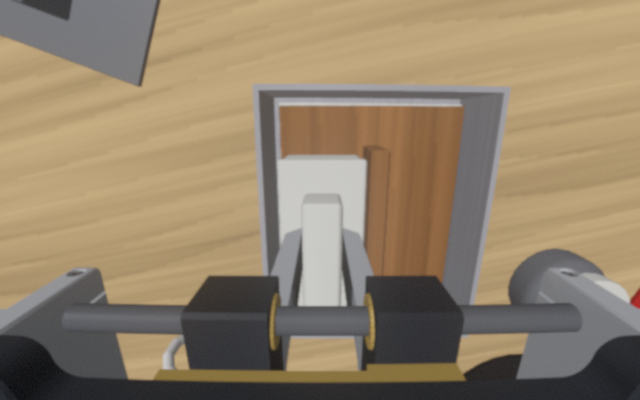

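View pics/s10.png

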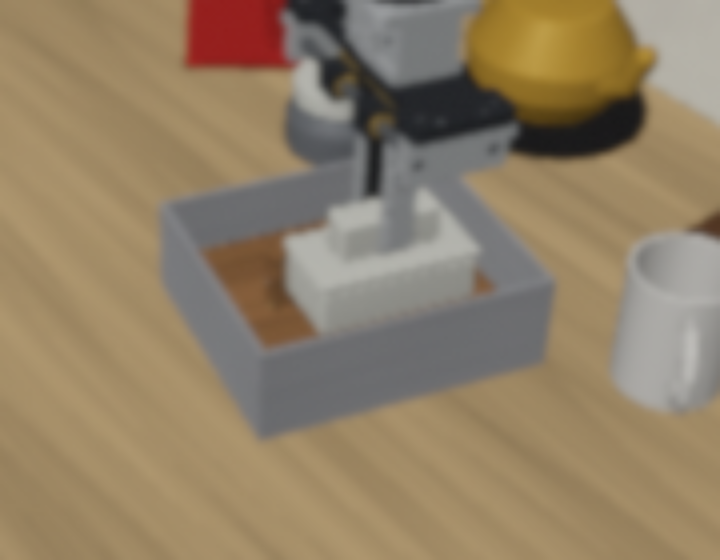

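```bash
python3 - <<'E'
from h import *
c=cam("wrist"); o=robot.get_obs(); q=o["eef_rot"]; R=Ro.from_quat([q[1],q[2],q[3],q[0]]).as_matrix()
f=lambda u,z:((back(c,[u],z)-o["tcp_pos"])@R)[0].round(4)[:2]
print("wall L,R top",f((365.5,147),.0755),f((389,150),.0755)); print("plate near corners",f((279.5,107),.0315),f((462,107),.0315))
print("snack lid near corners",f((278.5,156.5),.095),f((366,156.5),.095))
im=cv2.imread("pics/w10.png"); cv2.imwrite("pics/w10z.png",cv2.resize(im[80:230,250:480],None,fx=3.4,fy=3.4,interpolation=2))
E
```

```text
wall L,R top [0.062  0.0299] [0.06   0.0465]
plate near corners [ 0.0909 -0.0355] [0.0915 0.1158]
snack lid near corners [ 0.0577 -0.0283] [0.0577 0.0275]
```

View pics/w10z.png

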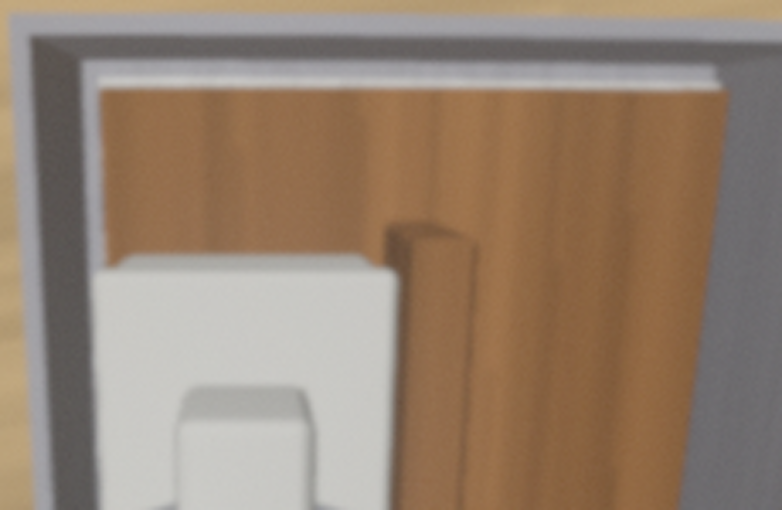

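Request:
move_arm(
  series=[
    [[0,-0.018,0.05],[0,0,0],1],
    [[0,-0.018,0.1],[0,0,0],1],
    [[0,-0.018,0.13],[0,0,0],1],
    [[0,-0.018,0.15],[0,0,0],1],
  ],
)

```text
clock: 19.25
tcp_pos: [0.5244, -0.0732, 0.1035]
eef_rot: [-0.0, 0.102, 0.995, -0.0]
ft_force: [-0.8, 0.6, -3.0]
opening: 0.253
```

Request:
move_arm(
  series=[
    [[0,0,0.01],[0,0,0],1],
    [[0,0,0.02],[0,0,0],1],
  ],
)

```text
clock: 19.5
tcp_pos: [0.5244, -0.0732, 0.1017]
eef_rot: [0.0, 0.102, 0.995, -0.0]
ft_force: [-0.0, 0.1, -2.0]
opening: 0.253
```

Request:
move_arm(
  series=[
    [[0,0,0.01],[0,0,0],1],
    [[0,0,0.02],[0,0,0],1],
  ],
)

```text
clock: 19.75
tcp_pos: [0.5244, -0.0732, 0.0997]
eef_rot: [0.0, 0.102, 0.995, -0.0]
ft_force: [-0.3, -0.9, -3.0]
opening: 0.251
```

Request:
move_arm(
  series=[
    [[0,0,0.01],[0,0,0],1],
    [[0,0,0.02],[0,0,0],1],
  ],
)

```text
clock: 20.0
tcp_pos: [0.5244, -0.0732, 0.0976]
eef_rot: [0.0, 0.102, 0.995, -0.0]
ft_force: [0.4, -0.5, -1.7]
opening: 0.252
```

Request:
move_arm(
  series=[
    [[0,0,0.01],[0,0,0],1],
    [[0,0,0.02],[0,0,0],1],
  ],
)

```text
clock: 20.25
tcp_pos: [0.5244, -0.0732, 0.0956]
eef_rot: [0.0, 0.102, 0.995, -0.0]
ft_force: [-0.4, -0.1, -1.8]
opening: 0.251
```

Request:
move_arm(
  series=[
    [[0,0,0.01],[0,0,0],1],
    [[0,0,0.015],[0,0,0],1],
  ],
)

```text
clock: 20.5
tcp_pos: [0.5245, -0.0733, 0.0943]
eef_rot: [0.0, 0.103, 0.995, -0.0]
ft_force: [-1.2, -0.1, 3.6]
opening: 0.255
```

Contact. Press towards 10 N in small steps.

Request:
move_arm(
  series=[
    [[0,0,0.005],[0,0,0],1],
    [[0,0,0.01],[0,0,0],1],
    [[0,0,0.01],[0,0,0],1],
  ],
)

```text
clock: 20.88
tcp_pos: [0.5245, -0.0733, 0.0934]
eef_rot: [0.0, 0.103, 0.995, -0.0]
ft_force: [-2.0, -0.5, 7.3]
opening: 0.252
```

Request:
move_arm(
  series=[
    [[0,0,0.007],[0,0,0],1],
    [[0,0,0.007],[0,0,0],1],
    [[0,0,0.007],[0,0,0],1],
    [[0,0,0.007],[0,0,0],1],
  ],
)

```text
clock: 21.38
tcp_pos: [0.5245, -0.0734, 0.0928]
eef_rot: [0.0, 0.103, 0.995, -0.0]
ft_force: [-3.4, -1.0, 8.4]
opening: 0.253
```

Request:
move_arm(
  series=[
    [[0,0,0.003],[0,0,0],1],
    [[0,0,0.003],[0,0,0],1],
    [[0,0,0.003],[0,0,0],1],
  ],
)

```text
clock: 21.75
tcp_pos: [0.5246, -0.0734, 0.0926]
eef_rot: [0.0, 0.103, 0.995, -0.0]
ft_force: [-3.2, -0.5, 9.5]
opening: 0.257
```

Request:
move_arm(
  series=[
    [[0,0,-0.01],[0,0,0],1],
    [[0,0,-0.02],[0,0,0],1],
    [[0,0,-0.02],[0,0,0],1],
  ],
)

```text
clock: 22.12
tcp_pos: [0.5245, -0.0733, 0.0943]
eef_rot: [0.0, 0.102, 0.995, -0.0]
ft_force: [-1.4, -0.2, 2.6]
opening: 0.255
```

Request:
move_arm(
  series=[
    [[0,0,-0.004],[0,0,0],1],
    [[0,0,-0.006],[0,0,0],1],
    [[0,0,-0.006],[0,0,0],1],
  ],
)

```text
clock: 22.5
tcp_pos: [0.5244, -0.0732, 0.0947]
eef_rot: [0.0, 0.102, 0.995, -0.0]
ft_force: [0.1, -0.6, 1.8]
opening: 0.253
```

Request:
move_arm(
  series=[
    [[0,0,0],[0,0,0],0.7],
    [[0,0,0],[0,0,0],0.64],
    [[0,0,0],[0,0,0],0.64],
    [[0,0,0],[0,0,0],0.64],
  ],
)

```text
clock: 23.0
tcp_pos: [0.5244, -0.0732, 0.0948]
eef_rot: [-0.0, 0.102, 0.995, -0.0]
ft_force: [-0.5, -0.2, -0.1]
opening: 0.358
```

Request:
move_arm(
  series=[
    [[0,0,-0.1],[0,0,0],0.64],
    [[0,0,-0.4],[0,0,0],0.64],
    [[0,0,-0.9],[0,0,0],0.64],
    [[0,0,-1],[0,0,0],0.64],
  ],
)

```text
clock: 23.5
tcp_pos: [0.5257, -0.0735, 0.1982]
eef_rot: [0.002, 0.103, 0.995, 0.0]
ft_force: [0.2, 0.6, -0.4]
opening: 0.36
```

Request:
move_arm(
  series=[
    [[0,0.2,-0.3],[0,0,0],0.2],
    [[0,0.4,-0.4],[0,0,0],0],
    [[0,0.4,-0.4],[0,0,0],0],
    [[0,0.4,-0.4],[0,0,0],0],
  ],
)

```text
clock: 24.0
tcp_pos: [0.5321, -0.0347, 0.2342]
eef_rot: [-0.0, 0.103, 0.995, -0.0]
ft_force: [1.1, -0.5, -0.6]
opening: 0.749
```

```bash
python3 - <<'E'
from h import *
im=robot.get_image("wrist"); cv2.imwrite("pics/w11.png",im[:,:,::-1])
go(.5247,-.0726,.1,2.936)
im=robot.get_image("side");cv2.imwrite("pics/s11.png",cv2.resize(im[130:290,240:440,::-1],None,fx=3.7,fy=3.7))
E
```

```text
clock 24.05 tcp [ 0.532  -0.0349  0.2342] q7 [-0.3   0.26  0.36  1.84 -0.1   1.06  1.47] F [ 0.1 -0.3 -0.1] open 0.792 tilt [-1.1e-03 -4.0e-04 -1.0e+00] yaw 2.9353
 shift [-0.007 -0.383  1.342]  turn [-0.0004 -0.0006 -0.0004]
```

View pics/w11.png

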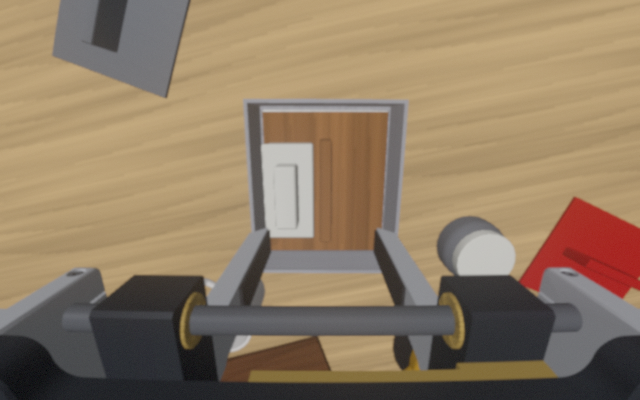

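View pics/s11.png

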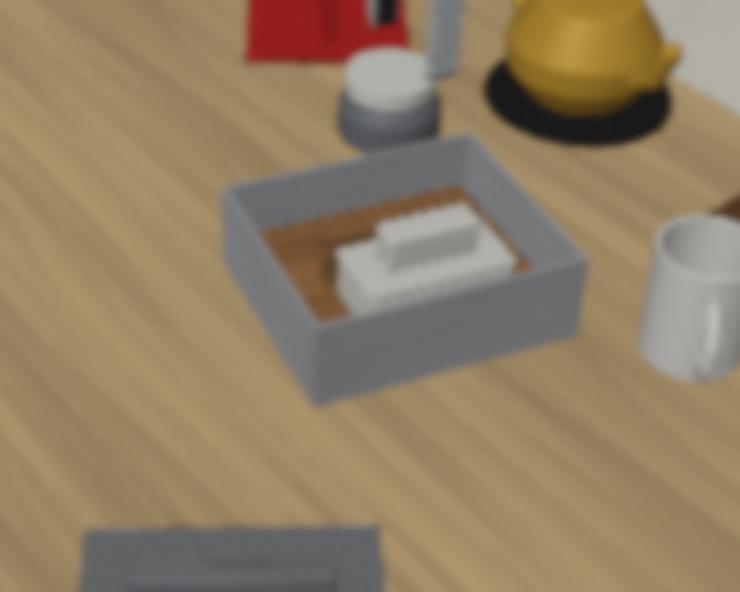

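```bash
python3 -c "
from station import robot
print(robot.hand_in(), robot.get_obs()['clock'])"
```

```text
the job is handed in; nothing more can be done
the job is handed in; nothing more can be done
```

The wooden divider is in the tin on the pile, with the snack box on it beside the wall, and the job was handed in at about 24 s. Handing in gave no verdict.

- **Divider:** I lowered it in steps of about 1 mm and felt it land with its underside about 25 mm above the table. I pressed it to 10.3 N, eased off to about 0 N and let go.
- **Snack box:** I set it lengthwise on the side nearer the robot's right, about 42 mm from the wall's middle. I pressed it to about 9.5 N, eased off to under 2 N and let go.
- **Last checks:** The final wrist and side pictures show the divider flat and centred in the tin. The snack box lies flat and parallel to the wall, and the gripper is clear. The tub, the mug and the look-alikes appear to be where they were, judged by eye.
- **Checks that failed or disagreed:**
  - The network missed the snack box in the wrist picture, so I found it by colour and a shape fit.
  - One wrist reading of the tin was about 4 mm off because the arm was still settling; a repeat agreed with the other cameras.
  - The outline fit of the tin after the divider was placed was poor, so I did not use it.
  - When I gripped the snack box on the table the wrist force read about 5 N upward, so the fingertips probably rested lightly on its lid.

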